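# Unload the shaker into the bottle rack, keeping the row's order

### The job

The shaking is over: move the four capped sample vessels from the clamps on the orbital shaker into the white four-bay rack, one in each bay, in the same order as they stand now - the one nearest the robot into the nearest bay and so on to the far end, since only their order tells the samples apart. Set each down upright on the floor of its bay without dropping it, and do not knock over the measuring cylinder that stands between.

Things in the scene. Friction and masses are not known exactly. Their poses are not given: they have to be found in the camera images.
- flask: Large conical flask of amber glass, base 51 mm across, neck 22 mm, with a ribbed white screw cap 32 mm across and 20 mm high; 92 mm tall in all, middle of the cap 82 mm above the origin, 85 g. Origin: centre of its underside, z up (yaw means nothing). Stands upright and loose in its clamp, the underside 3 mm above the clamp's origin. 
- mini: Small conical flask of amber glass, base 42 mm across, neck 19 mm, with a ribbed white screw cap 26 mm across and 18 mm high; 78 mm tall in all, middle of the cap 69 mm above the origin, 50 g. Origin: centre of its underside, z up (yaw means nothing). Stands upright and loose in its clamp, the underside 3 mm above the clamp's origin. 
- bottle: Straight round amber glass bottle 46 mm across with a sloping shoulder and a ribbed white screw cap 40 mm across and 22 mm high; 95 mm tall in all, middle of the cap 84 mm above the origin, 110 g. Origin: centre of its underside, z up (yaw means nothing). Stands upright and loose in its clamp, the underside 3 mm above the clamp's origin. 
- jar: Short straight amber jar 44 mm across with a wide ribbed white screw cap 48 mm across and 18 mm high; 72 mm tall in all, middle of the cap 63 mm above the origin, 65 g. Origin: centre of its underside, z up (yaw means nothing). Stands upright and loose in its clamp, the underside 3 mm above the clamp's origin. 
- flask_clamp: Steel spring clamp fixed on the shaker's dark platform (115 mm above the bench), holding the large conical flask; 59 mm free inside, 3 mm floor, four leaves to 35 mm. Origin: centre of its underside; x along the row of four, away from the robot (yaw within 0.15 rad), z up. Row pitch about 72 mm. On its +y side, from 47 mm off, a fixed foam strip with vials rises 36 mm above the platform.
- mini_clamp: Steel spring clamp fixed on the shaker's dark platform (115 mm above the bench), holding the small conical flask; 50 mm free inside, 3 mm floor, four leaves to 35 mm. Origin: centre of its underside; x along the row of four, away from the robot (yaw within 0.15 rad), z up. Row pitch about 72 mm. On its +y side, from 47 mm off, a fixed foam strip with vials rises 36 mm above the platform.
- bottle_clamp: Steel spring clamp fixed on the shaker's dark platform (115 mm above the bench), holding the straight bottle; 54 mm free inside, 3 mm floor, four leaves to 35 mm. Origin: centre of its underside; x along the row of four, away from the robot (yaw within 0.15 rad), z up. Row pitch about 72 mm. On its +y side, from 47 mm off, a fixed foam strip with vials rises 36 mm above the platform.
- jar_clamp: Steel spring clamp fixed on the shaker's dark platform (115 mm above the bench), holding the jar; 52 mm free inside, 3 mm floor, four leaves to 35 mm. Origin: centre of its underside; x along the row of four, away from the robot (yaw within 0.15 rad), z up. Row pitch about 72 mm. On its +y side, from 47 mm off, a fixed foam strip with vials rises 36 mm above the platform.
- rack: White rack fixed on the bench, facing the shaker: one row of four bays, each 68 mm along by 72 mm across, walls 3.5 mm thick, 36 mm high, floor 4 mm. Origin: centre of its underside; x along the row, away from the robot (yaw within 0.15 rad), z up. Bay centres x = -108, -36, 36, 108 mm, y = 0; a vessel's underside rests at z = 4 mm. Loose glassware up to 50 mm tall stands from 90 mm off the row.
- cylinder: Glass measuring cylinder, 165 mm tall and 23 mm across on a white foot 44 mm across, standing loose and tippy on the bench between the shaker and the rack. Origin: centre of its underside, z up.

How it is judged:
By the outcome, as a careful person would: the job done as asked, in the order asked, and still so for the second after the job is handed in, with the robot touching nothing.
It also fails if it takes over 104 s, if anything falls off the work surface, if the arm or the gripper's body presses on something with over 40 N, if the wrist force passes 120 N, or if a joint passes its speed limit or range.

### The arm

A 6-joint arm with a two-finger parallel gripper is mounted at the origin on the work surface. World frame = base frame: x ahead of the robot, y to its left, z up, the work surface at z = 0. Lengths are in m, angles in rad, forces in N, time in s.
With the tool pointing down it reaches from about 0.35 to 0.85 m from the base axis. Payload 8.1 kg.
Tool frame: the origin (TCP) lies on the centre line of the jaws, within the pads' length; the fingertips stand 17 mm ahead of it and the grasp point (between the pads) lies 2 mm behind it; x points along the fingers, z is the direction in which the jaws open and shut, and the axes are right-handed (so a half turn about x gives the same grasp; the last joint's range is limited). The gripper opens to 85 mm and grips with 20 to 120 N. Pads are 22 mm wide; open, the fingers measure 114 mm over their backs; the gripper's body (76 mm by 85 mm) begins 54 mm behind the grasp point. The pads swing forward as they close: fully open they stand 13 mm farther back than shut.
Start: joints at [-1.321, 0.13, 1.488, -0, 1.523, -0.085], TCP at [0.197, -0.567, 0.248] pointing down, gripper open.
Joint ranges: [-2.96, 2.96], [-0.89, 2.26], [0.02, 2.5], [-1.34, 4.48], [0, 2.73], [-2.66, 2.66]. Speed limits (rad/s): [2.39, 2.39, 2.79, 3.14, 3.14, 3.14].

### API

Orientations are given as a unit quaternion [x, y, z, w].
In Python, from workcell import env gives the robot as it stands. The module is installed in compiled form; this text tells all that it offers.
- The arm moves only by the tool carry_out, never from a script. Its argument "deltas" is a list of rows, each a list of 4 numbers: the shift along the tool's x, y, z in m, then the turn about the tool's x in degrees. In form: [[x, y, z, spin], ...]. A call has 1 to 8 rows; each row shifts and turns the commanded pose from where the row before left it, along the tool's axes as they then stand; what a row does not reach is not made up. A row lasts 1/8 s, in which the tool goes at most 62.5 mm and 10.7 degrees, less where a joint would pass 70% of its speed; a pose out of reach is approached as far as the arm can. A call with a gripper value outside its range is refused whole. "grip" is the finger opening in m, from 0 to 0.0854, set as the call begins (left out, the last holds). The fingers move at their own pace and stop on an object; "grip_force" is the grip in N (left out, the last holds). Time passes only in rows, so rows that do not move let the fingers close. It gives the time, the measured TCP pose, the force and the opening at its end, in the units of the state.
- env.get_obs(): the state, without advancing time (a new reading comes with each control period).
- env.snapshot(name): name is "side" or "top" or "wrist"; returns a dict with "color" (480x640x3 uint8, blue, green, red), "fx", "fy", "cx", "cy" (pixels), "cam_to_world" (4x4, takes a point from camera to world coordinates); the wrist camera has in their place "T_tool_cam" (4x4, takes a point from camera to tool coordinates, whose origin is the TCP and whose axes are the tool frame's). Camera axes: x right, y down, z forward; pixel columns grow to the right and rows downward; lengths in m; the calibration is good to about 2 mm. The wrist camera is an equidistant fisheye: a pixel r from the principal point sees the ray r / f radians off the axis. A picture is of the moment at which its call begins: read the wrist's pose just before it. There is no depth.
- env.close_job(): hands the job in, once; it reports no verdict.
Trained networks look in a picture, given as the dict that the camera call returned (one of the last four; its "shot" number tells which), for a name from the list of things; names that differ only in an ending like _2 or _b are one class to them, and where a whole thing is asked for, a point or a joint stands for the part that bears it (a point fixed in the world has none). Each returns a list of dicts, best first, with "confidence" (0 to 1); they miss things now and then, are a little off and sometimes report something else, mostly with a low value. They report only what shows in the picture. A call takes as long as a camera call.
- env.trace(picture, target): "mask" (480x640 bool, what is visible of it) and "box" ([centre column, centre row, width, height] in pixels, round what is visible of it).
- env.pinpoint(picture, target): "centre" ([column, row] in pixels: a listed point, or the origin of a listed thing).
The state is a dict: "time_s": time; "joint_positions": joint angles; "dq": joint speeds; "tau": joint torques, N m; "eef_pos": TCP position; "ee_rot": TCP orientation; "force": force on the tool from outside, world axes, zero at the start; "wrist_torque": the same for the moment, N m; "opening": finger opening in m.
Only numpy, scipy, OpenCV 4.12 (cv2) and the standard library are available. Lean on these libraries where they do the work, as an engineer would, in place of code of your own. Each camera call takes 0.05 s, during which the arm holds its last target.

## Working session

There is one attempt and no reset: what is moved stays moved. The work goes in short steps, Python scripts to look and compute and a tool call to move; the robot and the scene stay as the last step left them, time stands still between calls to the robot, and variables do not carry over. Pictures are saved under pics/ and viewed, and the job is handed in when it is done.

Besides the shell and the picture viewer there is one more tool, called after ">>>" in YAML: its name, and indented under it one key for each argument. carry_out: Moves the arm, as the interface text tells. Its arguments: {"type":"object","properties":{"deltas":{"type":"array","items":{"type":"array","items":{"type":"number"}}},"grip":{"type":"number"},"grip_force":{"type":"number"}},"required":["deltas"]}

```bash
mkdir -p pics
python3 - <<'E'
from workcell import env
import cv2,numpy as np
np.set_printoptions(precision=4,suppress=True)
o=env.get_obs(); print({k:np.round(v,4) for k,v in o.items()})
for n in ["side","top"]:
    p=env.snapshot(n); cv2.imwrite(f"pics/{n}0.png",p["color"])
    print(n,[p[k] for k in("fx","fy","cx","cy")]); print(p["cam_to_world"])
    for t in ["flask","mini","bottle","jar","flask_clamp","mini_clamp","bottle_clamp","jar_clamp","rack","cylinder"]:
        r=env.pinpoint(p,t); print(t,[(np.round(q["centre"],1),round(q["confidence"],2)) for q in r[:2]], end=' ')
        r=env.trace(p,t); print([(np.round(q["box"],1),round(q["confidence"],2)) for q in r[:2]])
print(env.get_obs()["time_s"])
E
```

```text
{'time_s': np.float64(0.0), 'joint_positions': array([-1.3214,  0.1312,  1.4893,  0.    ,  1.523 , -0.0854]), 'dq': array([ 0.0009,  0.0003, -0.0009, -0.0005,  0.0007, -0.0003]), 'tau': array([ -0.0004, -56.9407, -50.0544,  -0.0003,   0.0151,  -0.    ]), 'eef_pos': array([ 0.197 , -0.5662,  0.2472]), 'ee_rot': array([ 0.4101,  0.5768, -0.4093,  0.5758]), 'force': array([-0.0912,  1.2019,  0.1232]), 'wrist_torque': array([0.0195, 0.0006, 0.0057]), 'opening': np.float64(0.0853)}
side [454.91025876975135, 454.91025876975135, 320.3622814809743, 239.77025095469395]
[[ 0.9805 -0.0904  0.1745  0.4572]
 [-0.1966 -0.4515  0.8704 -0.5675]
 [ 0.0001 -0.8877 -0.4605  0.4034]
 [ 0.      0.      0.      1.    ]]
flask [(array([305.2, 179.7]), 0.57)] [(array([304.3, 154.1,  25. ,  54. ]), 0.79)]
mini [(array([345.5, 177.8]), 0.65)] [(array([346.6, 158.4,  18.4,  46.8]), 0.92)]
bottle [(array([270.2, 178.9]), 0.75)] [(array([267. , 153.4,  28.3,  60.2]), 0.82)]
jar [(array([227.5, 185.4]), 0.68)] [(array([223.8, 164.6,  31.1,  48. ]), 0.62), (array([266.2, 153.3,  26.5,  56.3]), 0.59)]
flask_clamp [
[... 1126 characters left out ...]
70.6]), 0.57)] [(array([139.9, 272.2,  45.9,  34.6]), 0.78)]
jar [(array([160.1, 319. ]), 0.7)] [(array([147.3, 325. ,  49. ,  39.8]), 0.79)]
flask_clamp [(array([157.2, 227.8]), 0.84)] [(array([154.1, 226.1,  43.9,  42.1]), 0.7)]
mini_clamp [(array([163.9, 181.6]), 0.71)] [(array([161.4, 178.6,  43.1,  40.2]), 0.6)]
bottle_clamp [(array([149.4, 273.2]), 0.91)] [(array([155.6, 274.1,  31.1,  44.5]), 0.87)]
jar_clamp [(array([159.9, 319.7]), 0.62), (array([408.4, 249.8]), 0.54)] [(array([157.1, 322.1,  35.3,  40.9]), 0.6)]
rack [(array([409.9, 248.8]), 0.62)] [(array([412.9, 248.8,  55.9, 203.3]), 0.8)]
cylinder [(array([298.9, 198.7]), 0.59)] [(array([297.2, 193.1,  22.1,  37. ]), 0.58)]
2.1
```

View pics/side0.png

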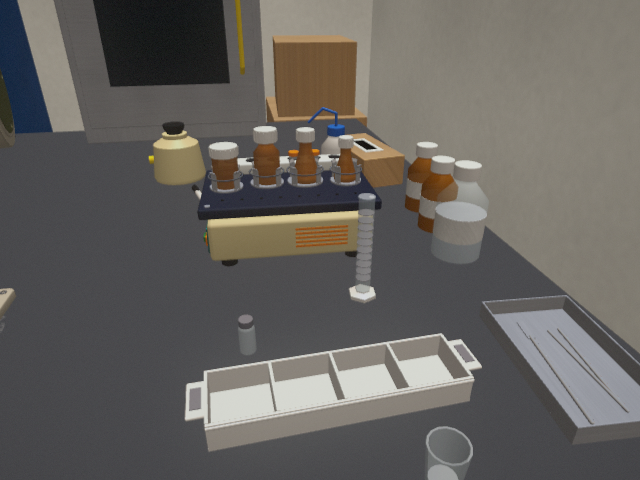

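View pics/top0.png

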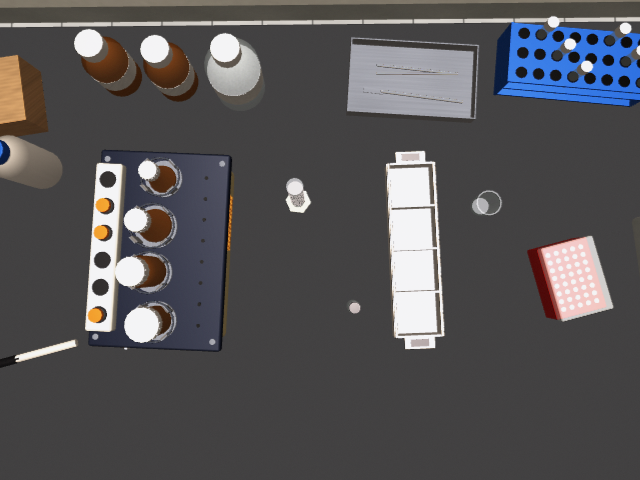

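```bash
cat > h.py <<'E'
import numpy as np,cv2
np.set_printoptions(precision=4,suppress=True)
K={"side":(454.91025876975135,320.3622814809743,239.77025095469395),"top":(526.2242439290765,311.63416490835937,236.43670639867022)}
def proj(P,cam,T):
    f,cx,cy=K[cam]; p=np.linalg.inv(T)@np.append(P,1); return np.array([cx+f*p[0]/p[2],cy+f*p[1]/p[2]])
def plane(px,z,cam,T):
    f,cx,cy=K[cam]; d=T[:3,:3]@np.array([(px[0]-cx)/f,(px[1]-cy)/f,1]); o=T[:3,3]; return o+d*(z-o[2])/d[2]
E
python3 - <<'E'
from h import *
from workcell import env
p=env.snapshot("top"); T=p["cam_to_world"]; np.save("Ttop.npy",T)
q=env.snapshot("side"); np.save("Tside.npy",q["cam_to_world"]); S=q["cam_to_world"]
for t,c in dict(flask=(156.9,225.5),mini=(163.5,180.4),bottle=(154.3,270.6),jar=(160.1,319)).items(): print(t,plane(c,.118,"top",T))
for t,c in dict(flask=(305.2,179.7),mini=(345.5,177.8),bottle=(270.2,178.9),jar=(227.5,185.4)).items(): print(t,'side',plane(c,.118,"side",S))
for t,c in dict(flask=(157.2,227.8),mini=(163.9,181.6),bottle=(149.4,273.2),jar=(159.9,319.7)).items(): print(t,'clamp',plane(c,.115,"top",T))
print('rack',plane((409.9,248.8),0,"top",T),plane((335.6,396.1),0,"side",S))
print('cyl',plane((298.9,198.7),0,"top",T),plane((362.2,297.1),0,"side",S))
# caps: bright white
im=p["color"]; 
w=((im.min(2)>195)).astype(np.uint8)
n,l,st,ce=cv2.connectedComponentsWithStats(w)
for i in range(1,n):
    if st[i,4]>80: print(st[i],ce[i])
for nm,u,x0 in (("top",im,(70,130,230,360)),("side",q["color"],(200,110,380,210))):
    a,b,c,d=x0; cv2.imwrite(f"pics/{nm}z.png",cv2.resize(u[b:d,a:c],None,fx=4 if nm=="side" else 2.6,fy=4 if nm=="side" else 2.6,interpolation=cv2.INTER_CUBIC))
cv2.imwrite("pics/rackz.png",cv2.resize(im[140:360,370:460],None,fx=2.7,fy=2.7,interpolation=cv2.INTER_CUBIC))
E
```

```text
flask [0.5859 0.2103 0.118 ]
mini [0.6548 0.201  0.118 ]
bottle [0.5176 0.2134 0.118 ]
jar [0.4452 0.2038 0.118 ]
flask side [0.5851 0.2111 0.118 ]
mini side [0.6598 0.2066 0.118 ]
bottle side [0.5228 0.228  0.118 ]
jar side [0.4453 0.2091 0.118 ]
flask clamp [0.5826 0.2107 0.115 ]
mini clamp [0.6534 0.2012 0.115 ]
bottle clamp [0.5138 0.2217 0.115 ]
jar clamp [0.4438 0.205  0.115 ]
rack [ 0.5523 -0.1937  0.    ] [ 0.5501 -0.1941  0.    ]
cyl [ 0.6411 -0.0018  0.    ] [ 0.6357 -0.0069  0.    ]
[548  17  15  10 112] [553.8839  21.1696]
[415  19  47   4 152] [438.5066  20.6382]
[465  19  48   3 142] [488.831  20.007]
[581  18  33   3  83] [598.8554  19.    ]
[214  21  47   4 164] [237.1402  22.5183]
[264  21  47   3 141] [287.  22.]
[378  20  34   3  95] [395.5895  20.9895]
[ 13  23  47   4 169] [34.2604 24.3728]
[ 64  23  47   3 137] [86.9854 23.9708]
[177  22  34   3  84] [195.4167  22.8095]
[620  23  11  11  97] [624.9381  27.8557]
[ 74  29  29  28 607] [87.9638 42.6573]
[210  33  30  29 654] [224.3609  47.2966]
[140  35  29  28 607] [154.1598  48.5519]
[564  39  12  11  96] [569.6979  43.7083]
[212  45  38  29 297] [236.4242  62.468 ]
[581  61  12  11 100] [586.32  65.97]
[ 386  151   58  198 7716] [412.9523 250.5527]
[138 161  18  19 260] [146.7923 169.5692]
[  85  163   59  169 3438] [108.8837 251.8136]
[287 181  16  14 168] [294.6488 187.5714]
[286 191  24  22 201] [298.3234 203.7313]
[124 208  24  23 413] [135.063  219.4697]
[ 543  237   69   83 3337] [575.4004 276.0414]
[124 308  36  35 935] [141.0824 324.6578]
[ 15 341  61  20 350] [ 45.5314 350.2829]
```

View pics/topz.png

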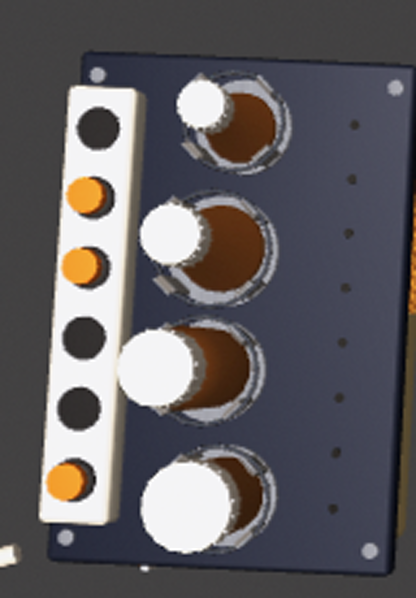

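View pics/sidez.png

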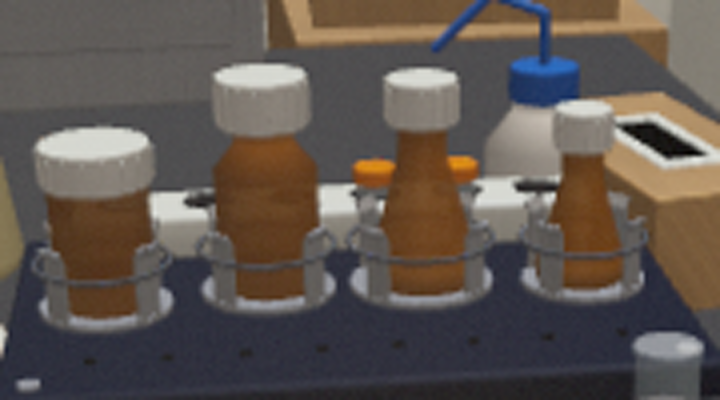

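View pics/rackz.png

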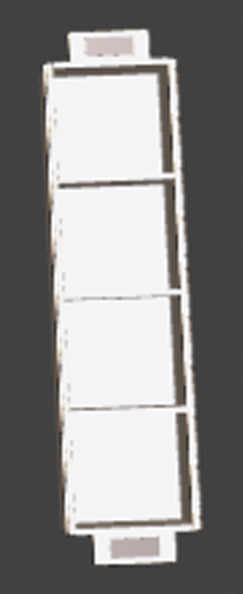

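Run:
```python
from h import *
T=np.load("Ttop.npy");S=np.load("Tside.npy")
caps=dict(mini=(203,104,.196),flask=(173,233,.210),bottle=(159,369,.213),jar=(186,506,.190))
for k,(u,v,z) in caps.items(): print(k,plane((70+u/2.6,130+v/2.6),z,"top",T))
caps=dict(mini=(586,110,.196),flask=(423,79,.210),bottle=(262,77,.213),jar=(95,144,.190))
for k,(u,v,z) in caps.items(): print(k,plane((200+u/4,110+v/4),z,"side",S))
c=[plane((370+u/2.7,140+v/2.7),.036,"top",T) for u,v in((43,64),(176,60),(68,532),(200,528))]
print(np.array(c),np.mean(c,0)); 
d1=c[0]-c[2];d2=c[1]-c[3];d3=c[0]-c[1];print(np.linalg.norm(d1),np.linalg.norm(d2),np.linalg.norm(d3),[np.arctan2(d[1],d[0]) for d in (d1,d2)])
# side: rack top corners inner
for px in [(205,378),(459,339),(469,379),(207,415)]: print(plane(px,.036,"side",S))
# cylinder tops
print(plane((367,197),.165,"side",S),plane((294.6,187),.165,"top",T))
```

```text
mini [0.6559 0.1999 0.196 ]
flask [0.5861 0.2101 0.21  ]
bottle [0.5161 0.2153 0.213 ]
jar [0.4443 0.2081 0.19  ]
mini [0.6569 0.196  0.196 ]
flask [0.587  0.2082 0.21  ]
bottle [0.5181 0.2131 0.213 ]
jar [0.4456 0.2054 0.19  ]
[[ 0.6943 -0.1495  0.036 ]
 [ 0.6962 -0.2323  0.036 ]
 [ 0.4057 -0.1602  0.036 ]
 [ 0.4077 -0.2407  0.036 ]] [ 0.551  -0.1957  0.036 ]
0.2887780003720849 0.2886433600076698 0.08278250076210343 [np.float64(0.03699844665810478), np.float64(0.028991647687187906)]
[ 0.4061 -0.1736  0.036 ]
[ 0.712  -0.1676  0.036 ]
[ 0.6917 -0.2323  0.036 ]
[ 0.4093 -0.2262  0.036 ]
[ 0.6365 -0.0031  0.165 ] [ 0.6356 -0.0005  0.165 ]
```

```bash
cat >> h.py <<'E'
from scipy.spatial.transform import Rotation as R
def st(env,*targets,zdir=None):
    o=env.get_obs(); p=np.array(o["eef_pos"]); Rm=R.from_quat(o["ee_rot"]).as_matrix()
    print("t",round(float(o["time_s"]),2),"p",p,"op",round(float(o["opening"]),4),"F",np.array(o["force"]),"q",np.array(o["joint_positions"]))
    print("x",Rm[:,0],"y",Rm[:,1],"z",Rm[:,2])
    for t in targets: print("delta tool to",t,Rm.T@(np.array(t)-p))
    return p,Rm
E
python3 - <<'E'
from h import *
from workcell import env
p,Rm=st(env,(.445,.207,.28))
for a in (90,-90,100,80): 
    for yaw in (np.pi/2+.0,):
        pass
# spin needed so z -> +-world y
z=Rm[:,2];y=Rm[:,1]
for tgt in (np.array([0,1,0]),np.array([0,-1,0])): print(np.degrees(np.arctan2(-tgt@y,tgt@z)))
E
```

```text
t 2.2 p [ 0.1972 -0.5667  0.2483] op 0.0853 F [ 1.5811 -0.4653  0.2176] q [-1.3214  0.1304  1.4882  0.      1.523  -0.0854]
x [ 0.      0.0001 -1.    ] y [0.9445 0.3286 0.    ] z [ 0.3286 -0.9445 -0.    ]
delta tool to (0.445, 0.207, 0.28) [-0.0317  0.4883 -0.6493]
-160.8173454029887
19.1826545970113
```

>>> carry_out:
  deltas:
    - [-0.025,0,0,9.6]
    - [-0.025,0,0,9.58]
    - [0,0.042,-0.045,0]
    - [0,0.042,-0.045,0]
    - [0,0.042,-0.045,0]
    - [0,0.042,-0.045,0]
    - [0,0.042,-0.045,0]
    - [0,0.042,-0.045,0]
  grip: 0.085
  grip_force: 40

```text
time_s: 3.2
eef_pos: [0.4503, -0.2951, 0.2986]
ee_rot: [0.5, 0.5, -0.5, 0.5]
force: [1.0, -1.7, -0.8]
opening: 0.0848
```

>>> carry_out:
  deltas:
    - [0,0,-0.06,0]
    - [0,0,-0.06,0]
    - [0,0,-0.06,0]
    - [0,0,-0.06,0]
    - [0,0,-0.06,0]
    - [0,0,-0.06,0]
    - [0,0,-0.06,0]
    - [0,0,-0.06,0]

```text
time_s: 4.2
eef_pos: [0.4489, 0.1853, 0.2987]
ee_rot: [0.5, 0.5, -0.5, 0.5]
force: [1.1, -0.7, 0.1]
opening: 0.0851
```

Run:
```python
from h import *
from workcell import env
p,Rm=st(env,(.445,.207,.28))
w=env.snapshot("wrist"); print({k:v for k,v in w.items() if k not in("color",)})
cv2.imwrite("pics/w1.png",w["color"])
import pickle; pickle.dump((w,p,Rm),open("w1.pkl","wb"))
```

```text
t 4.2 p [0.4489 0.1853 0.2987] op 0.0851 F [ 1.0593 -0.6904  0.1356] q [ 0.286  -0.1999  1.7198 -0.0001  1.6206  1.8567]
x [ 0.0011  0.0002 -1.    ] y [1.     0.0001 0.0011] z [ 0.0001 -1.     -0.0002]
delta tool to (0.445, 0.207, 0.28) [ 0.0187 -0.0039 -0.0217]
{'fx': 371.64829954431775, 'fy': 371.64829954431775, 'cx': 318.09990458360966, 'cy': 237.26927095143398, 'T_tool_cam': array([[ 0.0008, -0.3262,  0.9453, -0.1259],
       [-0.    , -0.9453, -0.3262,  0.0853],
       [ 1.    ,  0.0003, -0.0008, -0.0012],
       [ 0.    ,  0.    ,  0.    ,  1.    ]]), 'shot': 5}
```

View pics/w1.png

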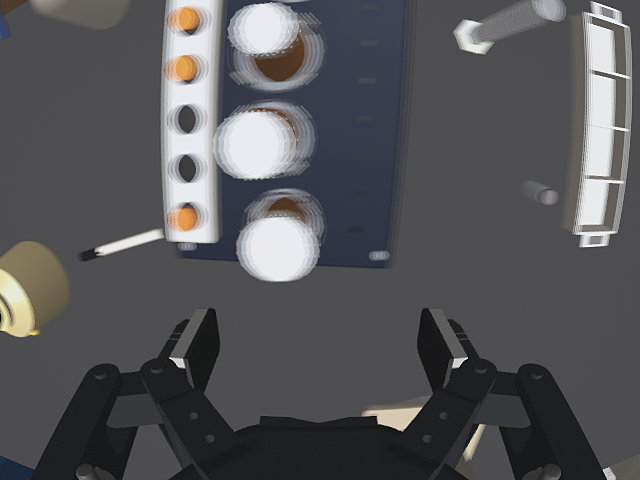

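>>> carry_out:
  deltas:
    - [0.0,-0.004,-0.022,0]
    - [0,0,0,0]
    - [0,0,0,0]

```text
time_s: 4.62
eef_pos: [0.4452, 0.2048, 0.2983]
ee_rot: [0.5, 0.5, -0.5, 0.5]
force: [0.0, -0.1, -0.1]
opening: 0.0852
```

```bash
cat >> h.py <<'E'
def wray(px,w,p,Rm,z):
    f=w["fx"]; d=np.array([px[0]-w["cx"],px[1]-w["cy"]]); r=np.linalg.norm(d); th=r/f
    v=np.array([*(d/r*np.sin(th)),np.cos(th)]); A=np.array(w["T_tool_cam"]); 
    o=p+Rm@A[:3,3]; v=Rm@A[:3,:3]@v; return o+v*(z-o[2])/v[2]
E
python3 - <<'E'
from h import *
from workcell import env
p,Rm=st(env,(.445,.207,.188))
w=env.snapshot("wrist")
import pickle; pickle.dump((w,p,Rm),open("w2.pkl","wb"))
cv2.imwrite("pics/w2.png",w["color"])
im=w["color"]; m=(im.min(2)>195).astype(np.uint8)
n,l,s,c=cv2.connectedComponentsWithStats(m)
for i in range(1,n):
    if s[i,4]>300: print(s[i],c[i])
E
```

```text
t 4.62 p [0.4452 0.2048 0.2983] op 0.0852 F [ 0.0237 -0.119  -0.1367] q [ 0.3267 -0.1862  1.7085 -0.0004  1.6193  1.8974]
x [ 0.0001 -0.0003 -1.    ] y [1.     0.     0.0001] z [ 0.     -1.      0.0003]
delta tool to (0.445, 0.207, 0.188) [ 0.1103 -0.0003 -0.0023]
[ 193    0   53  239 6935] [218.1465 120.3472]
[ 277    0   58   45 2058] [305.7352  20.9091]
[ 589    4   51  240 4690] [612.1132 125.3861]
[477  20  31  33 383] [488.3551  37.4595]
[ 261  103   71   69 3689] [295.8043 137.1675]
[ 278  211   71   66 3558] [312.8713 243.4966]
[111 227  66  26 510] [144.2882 239.2059]
[ 11 275  26  30 359] [ 23.0362 290.2173]
```

View pics/w2.png

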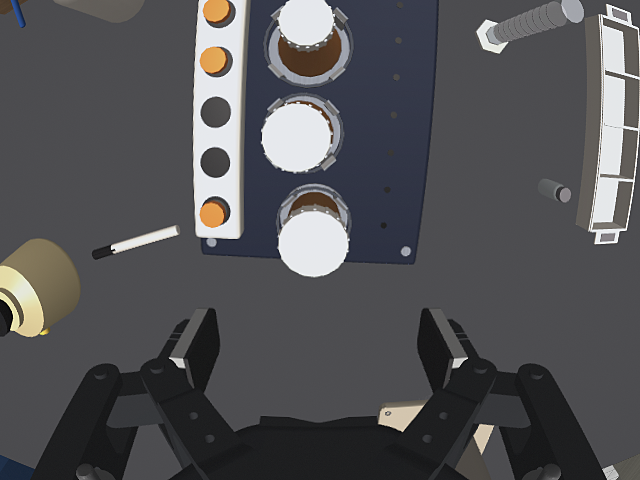

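Run:
```python
from h import *
import pickle
w,p,Rm=pickle.load(open("w2.pkl","rb"))
print(wray((313.5,242.5),w,p,Rm,.190),wray((297,137),w,p,Rm,.213),wray((306,22),w,p,Rm,.21))
print('cyl foot',wray((491,37),w,p,Rm,.003),'rack corners',[wray(q,w,p,Rm,.036) for q in ((590,231),(603,14),)])
```

```text
[0.446  0.2092 0.19  ] [0.5174 0.218  0.213 ] [0.5846 0.2129 0.21  ]
cyl foot [0.6364 0.0012 0.003 ] rack corners [array([ 0.4056, -0.1598,  0.036 ]), array([ 0.6968, -0.1559,  0.036 ])]
```

>>> carry_out:
  deltas:
    - [0.04,0,-0.0025,0]
    - [0.04,0,0,0]
    - [0.038,0,0,0]
    - [0,0,0,0]
    - [0,0,0,0]

```text
time_s: 5.3
eef_pos: [0.4461, 0.2075, 0.182]
ee_rot: [0.501, 0.499, -0.5, 0.5]
force: [0.7, 0.8, 0.4]
opening: 0.0849
```

>>> carry_out:
  deltas:
    - [0,0,0,0]
    - [0,0,0,0]
    - [0,0,0,0]
    - [0,0,0,0]
    - [0,0,0,0]
    - [0,0,0,0]
    - [0,0,0,0]
  grip: 0.03
  grip_force: 40

```text
time_s: 6.18
eef_pos: [0.446, 0.2081, 0.182]
ee_rot: [0.501, 0.5, -0.499, 0.501]
force: [-0.8, -0.4, 5.9]
opening: 0.0467
```

>>> carry_out:
  deltas:
    - [-0.015,0,0,0]
    - [-0.03,0,0,0]
    - [-0.035,0,0,0]
    - [0,0,0,0]

```text
time_s: 6.68
eef_pos: [0.4469, 0.2085, 0.2648]
ee_rot: [0.502, 0.499, -0.498, 0.501]
force: [0.8, -0.2, -0.4]
opening: 0.047
```

Run:
```python
from h import *
from workcell import env
p,Rm=st(env,(.443,-.198,.26))
w=env.snapshot("wrist"); cv2.imwrite("pics/w3.png",w["color"])
s=env.snapshot("side"); cv2.imwrite("pics/s3.png",cv2.resize(s["color"][40:260,160:440],None,fx=2,fy=2))
```

```text
t 6.67 p [0.4469 0.2085 0.2648] op 0.047 F [ 0.8218 -0.1847 -0.3586] q [ 0.3325 -0.1755  1.7595  0.      1.5507  1.9031]
x [ 0.0065  0.0023 -1.    ] y [1.     0.0001 0.0065] z [ 0.0002 -1.     -0.0023]
delta tool to (0.443, -0.198, 0.26) [ 0.0039 -0.004   0.4065]
```

View pics/w3.png

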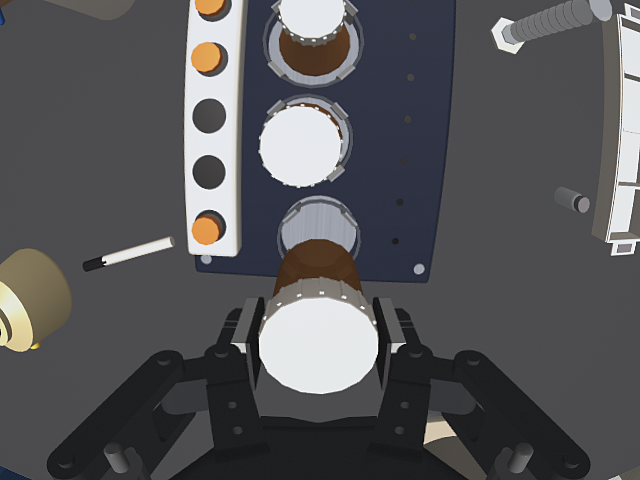

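View pics/s3.png

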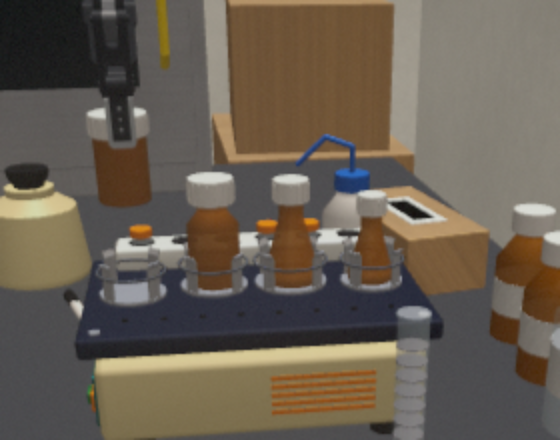

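>>> carry_out:
  deltas:
    - [0,-0.004,0.03,0]
    - [0,0,0.058,0]
    - [0,0,0.06,0]
    - [0,0,0.06,0]
    - [0,0,0.06,0]
    - [0,0,0.06,0]
    - [0,0,0.05,0]
    - [0,0,0.028,0]

```text
time_s: 7.78
eef_pos: [0.44, -0.2002, 0.2588]
ee_rot: [-0.5, -0.5, 0.501, -0.499]
force: [0.2, 0.6, -0.8]
opening: 0.0468
```

>>> carry_out:
  deltas:
    - [0,0,0,0]
    - [0,0,0,0]

```text
time_s: 8.02
eef_pos: [0.4407, -0.1974, 0.2593]
ee_rot: [0.5, 0.501, -0.5, 0.499]
force: [-0.1, 0.6, -1.1]
opening: 0.0467
```

Run:
```python
from h import *
from workcell import env
p,Rm=st(env,(.443,-.198,.26))
w=env.snapshot("wrist"); cv2.imwrite("pics/w4.png",w["color"])
import pickle; pickle.dump((w,p,Rm),open("w4.pkl","wb"))
```

```text
t 8.03 p [ 0.4407 -0.1974  0.2593] op 0.0467 F [-0.0647  0.5964 -1.057 ] q [-0.5277 -0.1938  1.7856  0.0004  1.5519  1.0433]
x [-0.0016  0.0014 -1.    ] y [ 1.     -0.0001 -0.0016] z [-0.0001 -1.     -0.0014]
delta tool to (0.443, -0.198, 0.26) [-0.0007  0.0023  0.0006]
```

View pics/w4.png

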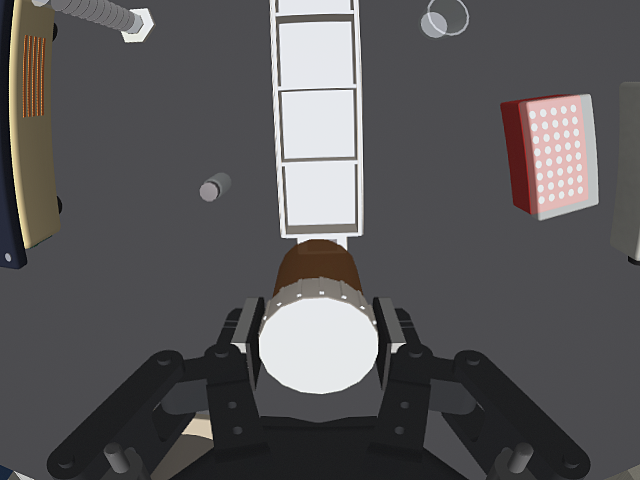

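Run:
```python
from h import *
import pickle
w,p,Rm=pickle.load(open("w4.pkl","rb"))
for q in ((281,237),(363,235),(279,161),(358,160),(276,89),(357,89),(273,17),(355,21)): print(q,wray(q,w,p,Rm,.036))
```

```text
(281, 237) [ 0.4054 -0.1586  0.036 ]
(363, 235) [ 0.4075 -0.2404  0.036 ]
(279, 161) [ 0.4813 -0.1587  0.036 ]
(358, 160) [ 0.4823 -0.2332  0.036 ]
(276, 89) [ 0.5495 -0.1569  0.036 ]
(357, 89) [ 0.5494 -0.2314  0.036 ]
(273, 17) [ 0.6196 -0.1541  0.036 ]
(355, 21) [ 0.6152 -0.2295  0.036 ]
```

>>> carry_out:
  deltas:
    - [0.03,0.002,0,0]
    - [0.045,0,0,0]
    - [0.045,0,0,0]
    - [0.035,0,0,0]
    - [0.015,0,0,0]
    - [0.01,0,0,0]
    - [0,0,0,0]

```text
time_s: 8.95
eef_pos: [0.4435, -0.1981, 0.0807]
ee_rot: [0.5, 0.5, -0.5, 0.5]
force: [0.0, -1.0, 0.7]
opening: 0.0466
```

>>> carry_out:
  deltas:
    - [0.003,0,0,0]
    - [0.003,0,0,0]
    - [0.002,0,0,0]
    - [0,0,0,0]
    - [0,0,0,0]

```text
time_s: 9.57
eef_pos: [0.4432, -0.1982, 0.0724]
ee_rot: [0.5, 0.5, -0.5, 0.5]
force: [-0.2, 0.1, -0.4]
opening: 0.0467
```

Run:
```python
from h import *
from workcell import env
p,Rm=st(env)
s=env.snapshot("side"); cv2.imwrite("pics/s5.png",cv2.resize(s["color"][180:480,140:500],None,fx=2,fy=2))
```

```text
t 9.57 p [ 0.4432 -0.1982  0.0724] op 0.0467 F [-0.2152  0.0945 -0.4281] q [-0.5263 -0.0159  1.9759  0.      1.1815  1.0446]
x [ 0. -0. -1.] y [ 1.     -0.0001  0.    ] z [-0.0001 -1.      0.    ]
```

View pics/s5.png

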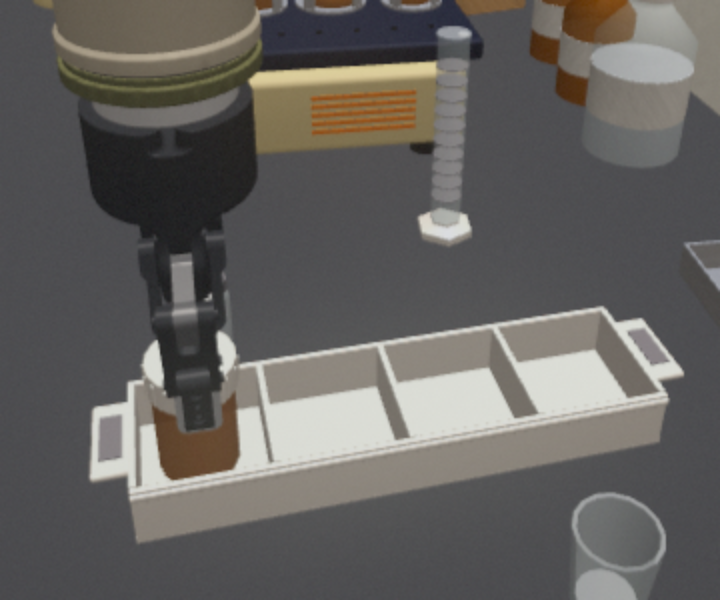

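>>> carry_out:
  deltas:
    - [0.002,0,0,0]
    - [0.0015,0,0,0]
    - [0,0,0,0]

```text
time_s: 10.0
eef_pos: [0.443, -0.1981, 0.0685]
ee_rot: [0.5, 0.5, -0.5, 0.5]
force: [-0.5, 0.5, -0.2]
opening: 0.0466
```

>>> carry_out:
  deltas:
    - [0.0007,0,0,0]
    - [0,0,0,0]

```text
time_s: 10.25
eef_pos: [0.4432, -0.1982, 0.0681]
ee_rot: [0.5, 0.5, -0.5, 0.5]
force: [0.8, 0.6, -0.8]
opening: 0.0467
```

>>> carry_out:
  deltas:
    - [0.001,0,0,0]
    - [0,0,0,0]

```text
time_s: 10.5
eef_pos: [0.4436, -0.1983, 0.0681]
ee_rot: [0.5, 0.5, -0.5, 0.5]
force: [-3.2, 2.8, 7.7]
opening: 0.0466
```

>>> carry_out:
  deltas:
    - [0.001,0,0,0]
    - [0,0,0,0]

```text
time_s: 10.75
eef_pos: [0.444, -0.1983, 0.0681]
ee_rot: [0.5, 0.5, -0.5, 0.5]
force: [-6.2, 4.4, 17.1]
opening: 0.0467
```

>>> carry_out:
  deltas:
    - [-0.0018,0,0,0]
    - [0,0,0,0]

```text
time_s: 11.0
eef_pos: [0.4433, -0.1983, 0.068]
ee_rot: [0.5, 0.5, -0.5, 0.5]
force: [-0.2, 1.1, 5.3]
opening: 0.0471
```

>>> carry_out:
  deltas:
    - [0,0,0,0]
    - [0,0,0,0]
    - [0,0,0,0]
    - [0,0,0,0]
  grip: 0.085

```text
time_s: 11.5
eef_pos: [0.4431, -0.1982, 0.0678]
ee_rot: [0.5, 0.5, -0.5, 0.5]
force: [0.5, -0.4, 0.2]
opening: 0.085
```

>>> carry_out:
  deltas:
    - [-0.02,0,0,0]
    - [-0.05,0,0,0]
    - [-0.06,0,0,0]
    - [-0.06,0,0,0]

```text
time_s: 12.0
eef_pos: [0.4428, -0.1979, 0.2596]
ee_rot: [0.5, 0.5, -0.5, 0.5]
force: [1.0, -0.8, -0.3]
opening: 0.0851
```

Run:
```python
from h import *
from workcell import env
p,Rm=st(env,(.517,.2155,.26))
s=env.snapshot("side"); cv2.imwrite("pics/s6.png",cv2.resize(s["color"][180:480,140:500],None,fx=2,fy=2))
```

```text
t 12.0 p [ 0.4428 -0.1979  0.2596] op 0.0851 F [ 1.0391 -0.761  -0.2847] q [-0.5262 -0.1897  1.7814  0.      1.5501  1.0446]
x [-0.0002  0.0002 -1.    ] y [ 1.      0.0001 -0.0002] z [ 0.0001 -1.     -0.0002]
delta tool to (0.517, 0.2155, 0.26) [-0.0004  0.0742 -0.4134]
```

View pics/s6.png

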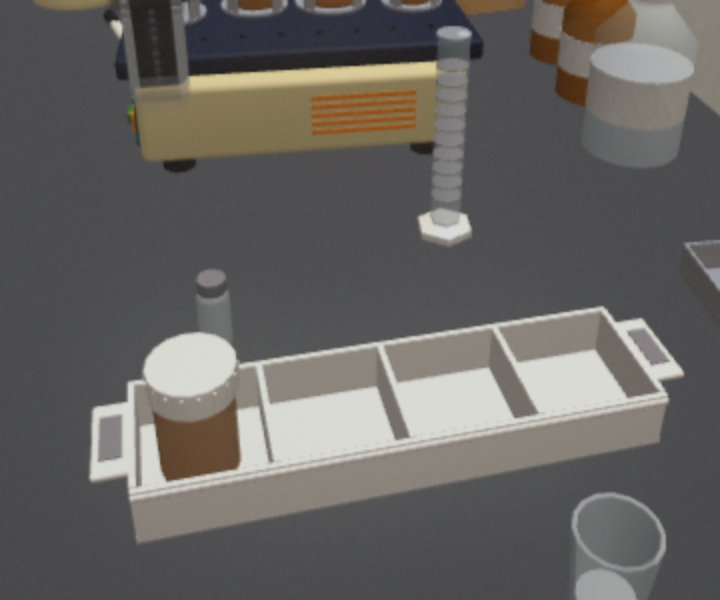

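>>> carry_out:
  deltas:
    - [0,0.01,-0.05,0]
    - [0,0.01,-0.06,0]
    - [0,0.011,-0.06,0]
    - [0,0.011,-0.06,0]
    - [0,0.011,-0.06,0]
    - [0,0.011,-0.06,0]
    - [0,0.01,-0.0434,0]
    - [0,0,-0.02,0]

```text
time_s: 13.05
eef_pos: [0.517, 0.2174, 0.2573]
ee_rot: [0.499, 0.501, -0.5, 0.5]
force: [0.2, -0.7, 0.4]
opening: 0.0847
```

>>> carry_out:
  deltas:
    - [0,0,0,0]
    - [0,0,0,0]

```text
time_s: 13.3
eef_pos: [0.5171, 0.2141, 0.2578]
ee_rot: [-0.5, -0.5, 0.5, -0.5]
force: [-0.6, -0.7, 0.0]
opening: 0.0851
```

Run:
```python
from h import *
from workcell import env
p,Rm=st(env,(.517,.2155,.202))
w=env.snapshot("wrist"); cv2.imwrite("pics/w7.png",w["color"])
import pickle; pickle.dump((w,p,Rm),open("w7.pkl","wb"))
im=w["color"]; m=(im.min(2)>195).astype(np.uint8)
n,l,s,c=cv2.connectedComponentsWithStats(m)
for i in range(1,n):
    if s[i,4]>300: print(s[i],c[i])
```

```text
t 13.3 p [0.5171 0.2141 0.2578] op 0.0851 F [-0.6062 -0.6809  0.0215] q [ 0.3013  0.018   1.5889 -0.0006  1.535   1.8728]
x [-0.0002 -0.0007 -1.    ] y [ 1.     -0.0007 -0.0002] z [-0.0007 -1.      0.0007]
delta tool to (0.517, 0.2155, 0.202) [ 0.0558 -0.0001 -0.0015]
[ 317    0   54   33 1423] [343.9136  14.3141]
[  192     7    59   331 10845] [221.5466 160.8585]
[ 598   55   42  248 2843] [627.9258 173.7369]
[499  75  28  38 461] [510.2907  93.9306]
[ 288  114   70   69 3445] [322.5997 148.2792]
[ 273  251   78   68 4016] [311.4532 284.3367]
[113 294  69  21 499] [147.4028 304.5251]
[ 13 337  27  28 317] [ 24.795  351.9653]
```

View pics/w7.png

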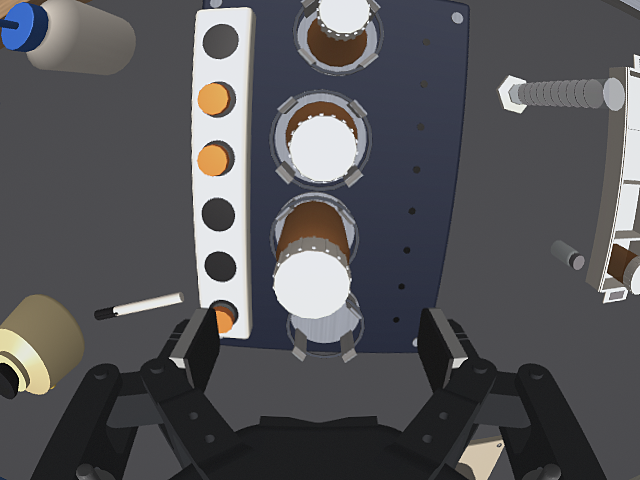

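Run:
```python
from h import *
import pickle
w,p,Rm=pickle.load(open("w7.pkl","rb"))
print(wray((312,284),w,p,Rm,.213),wray((322.5,148),w,p,Rm,.21),wray((344,13.5),w,p,Rm,.196))
```

```text
[0.5182 0.2185 0.213 ] [0.5863 0.2133 0.21  ] [0.6544 0.2025 0.196 ]
```

>>> carry_out:
  deltas:
    - [0.02,0,-0.002,0]
    - [0.02,0,0,0]
    - [0.016,0,0,0]
    - [0,0,0,0]

```text
time_s: 13.85
eef_pos: [0.5157, 0.2166, 0.1991]
ee_rot: [-0.499, -0.501, 0.501, -0.499]
force: [0.3, 0.2, 0.5]
opening: 0.0853
```

>>> carry_out:
  deltas:
    - [0,0,0,0]
    - [0,0,0,0]
    - [0,0,0,0]
    - [0,0,0,0]
    - [0,0,0,0]
    - [0,0,0,0]
    - [0,0,0,0]
  grip: 0.025
  grip_force: 40

```text
time_s: 14.72
eef_pos: [0.5178, 0.2175, 0.2031]
ee_rot: [0.501, 0.5, -0.499, 0.5]
force: [-0.6, 0.6, 5.8]
opening: 0.0391
```

>>> carry_out:
  deltas:
    - [-0.015,0,0,0]
    - [-0.03,0,0,0]
    - [-0.035,0,0,0]
    - [0,0,0,0]

```text
time_s: 15.22
eef_pos: [0.5187, 0.2177, 0.2862]
ee_rot: [0.502, 0.499, -0.498, 0.501]
force: [0.1, -0.2, -1.6]
opening: 0.0383
```

Run:
```python
from h import *
from workcell import env
p,Rm=st(env,(.515,-.196,.26))
w=env.snapshot("wrist"); cv2.imwrite("pics/w8.png",w["color"])
s=env.snapshot("side"); cv2.imwrite("pics/s8.png",cv2.resize(s["color"][40:260,160:440],None,fx=2,fy=2))
```

```text
t 15.22 p [0.5187 0.2177 0.2862] op 0.0383 F [ 0.1398 -0.2067 -1.5932] q [0.3063 0.01   1.5456 0.     1.5797 1.877 ]
x [ 0.006   0.0019 -1.    ] y [1.     0.0001 0.006 ] z [ 0.0001 -1.     -0.0019]
delta tool to (0.515, -0.196, 0.26) [ 0.0254 -0.0038  0.4138]
```

View pics/w8.png

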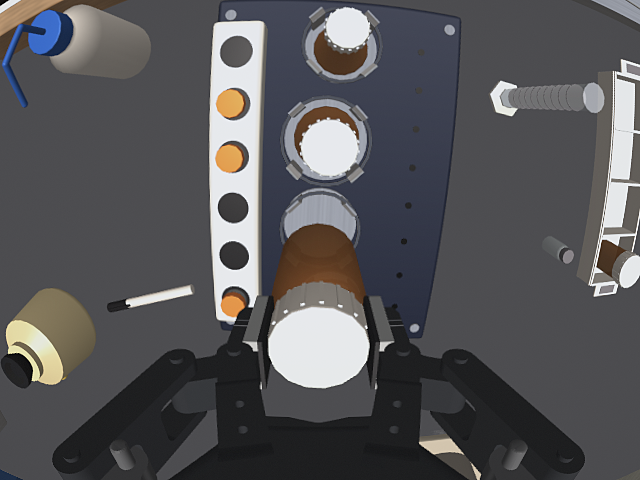

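View pics/s8.png

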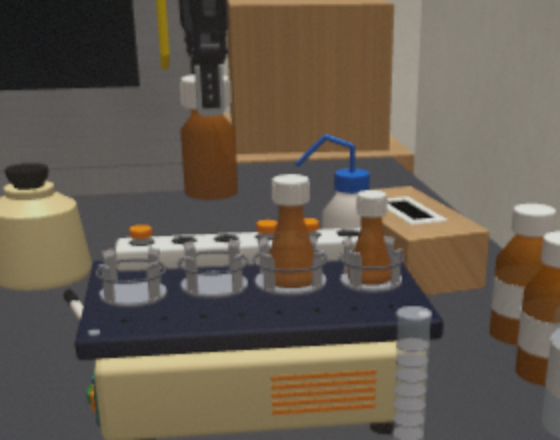

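>>> carry_out:
  deltas:
    - [0,-0.004,0.03,0]
    - [0,0,0.06,0]
    - [0,0,0.06,0]
    - [0,0,0.06,0]
    - [0,0,0.06,0]
    - [0,0,0.06,0]
    - [0,0,0.054,0]
    - [0,0,0.03,0]

```text
time_s: 16.32
eef_pos: [0.5118, -0.1991, 0.2798]
ee_rot: [-0.5, -0.5, 0.501, -0.498]
force: [0.2, 0.6, -0.8]
opening: 0.0387
```

>>> carry_out:
  deltas:
    - [0,0,0,0]
    - [0,0,0,0]
    - [0,0,0,0]

```text
time_s: 16.7
eef_pos: [0.5131, -0.1956, 0.2814]
ee_rot: [0.5, 0.501, -0.5, 0.5]
force: [-0.0, 0.3, -0.2]
opening: 0.0388
```

Run:
```python
from h import *
from workcell import env
p,Rm=st(env,(.515,-.196,.1))
w=env.snapshot("wrist"); cv2.imwrite("pics/w9.png",w["color"])
```

```text
t 16.7 p [ 0.5131 -0.1956  0.2814] op 0.0388 F [-0.0134  0.3448 -0.183 ] q [-0.4577 -0.0183  1.5825  0.0003  1.5783  1.1117]
x [-0.0007  0.0006 -1.    ] y [ 1.      0.0014 -0.0007] z [ 0.0014 -1.     -0.0006]
delta tool to (0.515, -0.196, 0.1) [0.1814 0.002  0.0005]
```

View pics/w9.png

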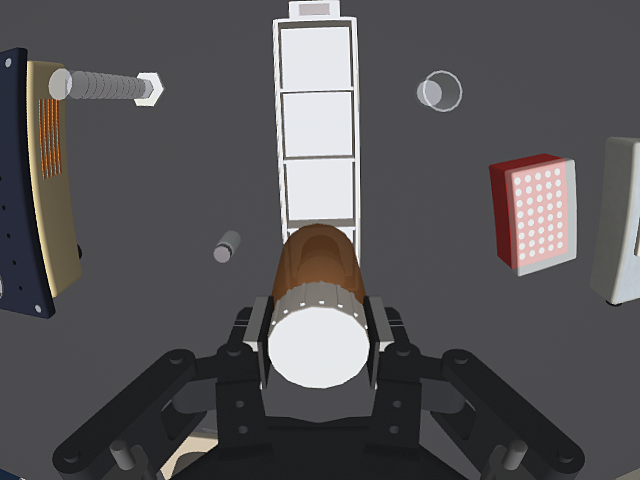

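>>> carry_out:
  deltas:
    - [0.03,0.002,0,0]
    - [0.045,0,0,0]
    - [0.045,0,0,0]
    - [0.035,0,0,0]
    - [0.016,0,0,0]
    - [0.01,0,0,0]
    - [0,0,0,0]
    - [0,0,0,0]

```text
time_s: 17.75
eef_pos: [0.5162, -0.1972, 0.1025]
ee_rot: [0.5, 0.499, -0.5, 0.501]
force: [1.4, 0.2, -1.6]
opening: 0.039
```

>>> carry_out:
  deltas:
    - [0.003,0,0,0]
    - [0.003,0,0,0]
    - [0.002,0,0,0]
    - [0.001,0,0,0]
    - [0,0,0,0]
    - [0,0,0,0]

```text
time_s: 18.5
eef_pos: [0.5152, -0.1968, 0.0919]
ee_rot: [0.5, 0.5, -0.5, 0.5]
force: [-0.4, 0.1, -1.1]
opening: 0.0387
```

>>> carry_out:
  deltas:
    - [0.0015,0,0,0]
    - [0.001,0,0,0]
    - [0,0,0,0]

```text
time_s: 18.88
eef_pos: [0.515, -0.1967, 0.0892]
ee_rot: [0.5, 0.5, -0.5, 0.5]
force: [-0.9, -0.9, -1.4]
opening: 0.039
```

>>> carry_out:
  deltas:
    - [0.001,0,0,0]
    - [0,0,0,0]

```text
time_s: 19.12
eef_pos: [0.5155, -0.1969, 0.0891]
ee_rot: [0.5, 0.5, -0.5, 0.5]
force: [-1.6, 1.3, 5.8]
opening: 0.0391
```

Contact where predicted. Release and retreat; then toward the flask.

>>> carry_out:
  deltas:
    - [0,0,0,0]
    - [0,0,0,0]
    - [0,0,0,0]
    - [0,0,0,0]
  grip: 0.085

```text
time_s: 19.62
eef_pos: [0.5151, -0.1968, 0.0883]
ee_rot: [0.5, 0.5, -0.5, 0.5]
force: [0.5, -0.6, -0.8]
opening: 0.0853
```

>>> carry_out:
  deltas:
    - [-0.02,0,0,0]
    - [-0.05,0,0,0]
    - [-0.06,0,0,0]
    - [-0.045,0,0,0]

```text
time_s: 20.12
eef_pos: [0.5155, -0.197, 0.2664]
ee_rot: [0.5, 0.499, -0.5, 0.501]
force: [0.4, -0.9, -0.7]
opening: 0.085
```

Run:
```python
from h import *
from workcell import env
p,Rm=st(env,(.5865,.2105,.26))
s=env.snapshot("side"); cv2.imwrite("pics/s10.png",cv2.resize(s["color"][180:480,140:500],None,fx=2,fy=2))
```

```text
t 20.12 p [ 0.5155 -0.197   0.2664] op 0.085 F [ 0.3568 -0.9024 -0.6667] q [-0.4578 -0.0091  1.6005 -0.      1.5477  1.1129]
x [ 0.0022 -0.0011 -1.    ] y [1.     0.0001 0.0022] z [ 0.0001 -1.      0.0011]
delta tool to (0.5865, 0.2105, 0.26) [ 0.0061  0.071  -0.4075]
```

View pics/s10.png

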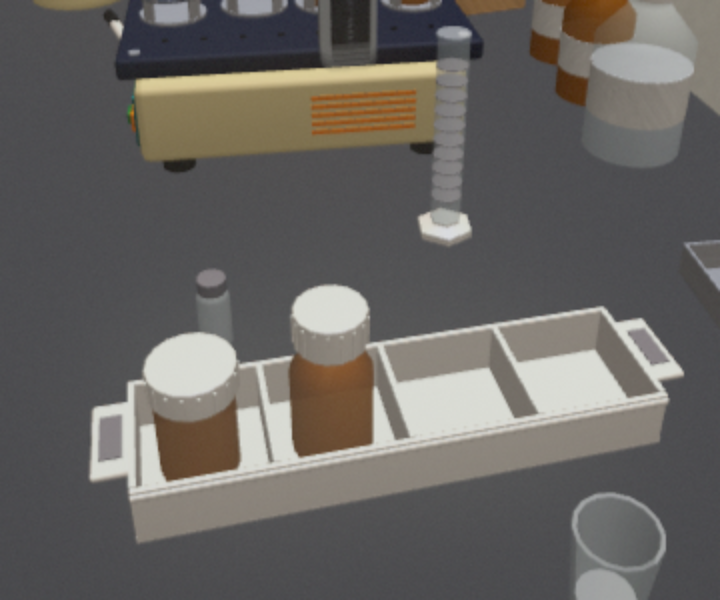

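>>> carry_out:
  deltas:
    - [0,0.01,-0.04,0]
    - [0,0.01,-0.06,0]
    - [0,0.01,-0.06,0]
    - [0,0.011,-0.06,0]
    - [0,0.01,-0.06,0]
    - [0,0.01,-0.06,0]
    - [0,0.01,-0.0475,0]
    - [0,0,-0.02,0]

```text
time_s: 21.18
eef_pos: [0.5859, 0.2134, 0.2627]
ee_rot: [0.499, 0.501, -0.499, 0.5]
force: [0.3, -0.0, 0.1]
opening: 0.0846
```

>>> carry_out:
  deltas:
    - [0,0,0,0]
    - [0,0,0,0]
    - [0,0,0,0]

```text
time_s: 21.55
eef_pos: [0.5863, 0.2091, 0.2636]
ee_rot: [-0.5, -0.499, 0.5, -0.5]
force: [-0.5, 0.3, -0.2]
opening: 0.085
```

Run:
```python
from h import *
from workcell import env
p,Rm=st(env,(.5865,.211,.2005))
w=env.snapshot("wrist"); cv2.imwrite("pics/w11.png",w["color"])
import pickle; pickle.dump((w,p,Rm),open("w11.pkl","wb"))
im=w["color"]; m=(im.min(2)>195).astype(np.uint8)
n,l,s,c=cv2.connectedComponentsWithStats(m)
for i in range(1,n):
    if s[i,4]>300: print(s[i],c[i],wray(c[i],w,p,Rm,.21),wray(c[i],w,p,Rm,.196))
```

```text
t 21.55 p [0.5863 0.2091 0.2636] op 0.085 F [-0.4714  0.2738 -0.171 ] q [ 0.2605  0.185   1.4001 -0.0003  1.5563  1.8331]
x [ 0.0002 -0.0003 -1.    ] y [ 1.     -0.0018  0.0002] z [-0.0018 -1.      0.0003]
delta tool to (0.5865, 0.211, 0.2005) [ 0.0631  0.0002 -0.0019]
[  0   0  35  53 737] [19.7395 21.7558] [0.7471 0.3897 0.21  ] [0.753  0.4037 0.196 ]
[ 192  107   60  288 8097] [223.7708 230.7704] [0.6134 0.2594 0.21  ] [0.6088 0.2632 0.196 ]
[ 580  108   60  235 2737] [619.6653 199.7282] [0.6347 0.0183 0.21  ] [0.6318 0.0033 0.196 ]
[ 309  117   50   51 1829] [333.0902 142.3352] [0.6578 0.2031 0.21  ] [0.6567 0.2026 0.196 ]
[489 137  29  36 450] [500.8756 153.1111] [0.656  0.1149 0.21  ] [0.6548 0.1075 0.196 ]
[ 283  253   61   51 2355] [313.2123 278.034 ] [0.5867 0.2131 0.21  ] [0.5801 0.2133 0.196 ]
[610 308  24  30 471] [621.9703 322.4055] [ 0.5405 -0.0215  0.21  ] [ 0.5303 -0.0396  0.196 ]
```

View pics/w11.png

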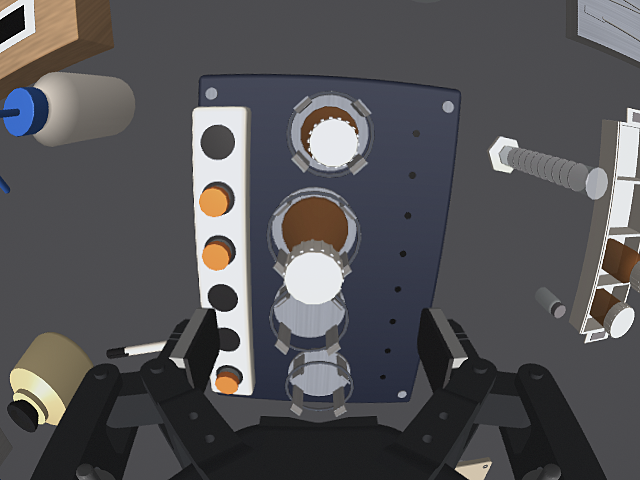

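>>> carry_out:
  deltas:
    - [0.022,0,-0.003,0]
    - [0.022,0,0,0]
    - [0.018,0,0,0]
    - [0,0,0,0]
    - [0,0,0,0]

```text
time_s: 22.22
eef_pos: [0.5866, 0.2136, 0.2023]
ee_rot: [0.5, 0.5, -0.5, 0.5]
force: [0.4, -0.2, -0.2]
opening: 0.0846
```

>>> carry_out:
  deltas:
    - [0,0,0,0]
    - [0,0,0,0]
    - [0,0,0,0]
    - [0,0,0,0]
    - [0,0,0,0]
    - [0,0,0,0]
    - [0,0,0,0]
  grip: 0.018
  grip_force: 40

```text
time_s: 23.1
eef_pos: [0.5864, 0.2137, 0.2019]
ee_rot: [0.5, 0.5, -0.5, 0.5]
force: [-0.4, -1.4, 5.3]
opening: 0.0308
```

>>> carry_out:
  deltas:
    - [-0.015,0,0,0]
    - [-0.03,0,0,0]
    - [-0.035,0,0,0]
    - [0,0,0,0]
    - [0,0,0,0]

```text
time_s: 23.72
eef_pos: [0.5859, 0.2138, 0.2809]
ee_rot: [0.5, 0.5, -0.5, 0.5]
force: [0.5, -0.4, -1.4]
opening: 0.0308
```

Run:
```python
from h import *
from workcell import env
p,Rm=st(env,(.587,-.193,.28))
w=env.snapshot("wrist"); cv2.imwrite("pics/w12.png",w["color"])
s=env.snapshot("side"); cv2.imwrite("pics/s12.png",cv2.resize(s["color"][40:260,160:440],None,fx=2,fy=2))
```

```text
t 23.73 p [0.5859 0.2138 0.2809] op 0.0308 F [ 0.4501 -0.3961 -1.4322] q [0.2676 0.1838 1.3703 0.0001 1.5883 1.8383]
x [-0.0007 -0.0001 -1.    ] y [ 1.      0.0001 -0.0007] z [ 0.0001 -1.      0.0001]
delta tool to (0.587, -0.193, 0.28) [0.0009 0.0011 0.4068]
```

View pics/w12.png

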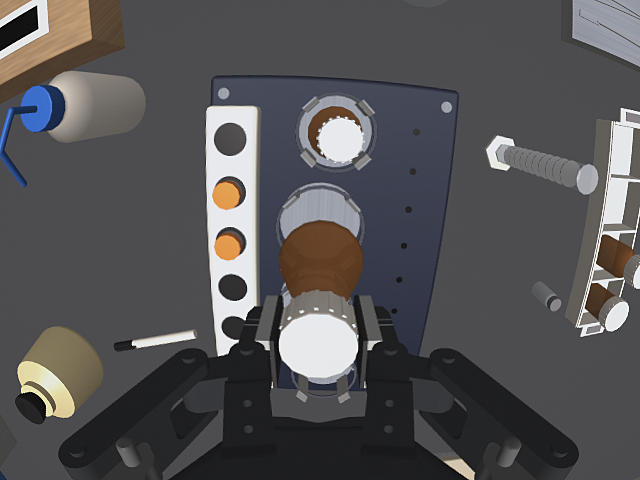

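View pics/s12.png

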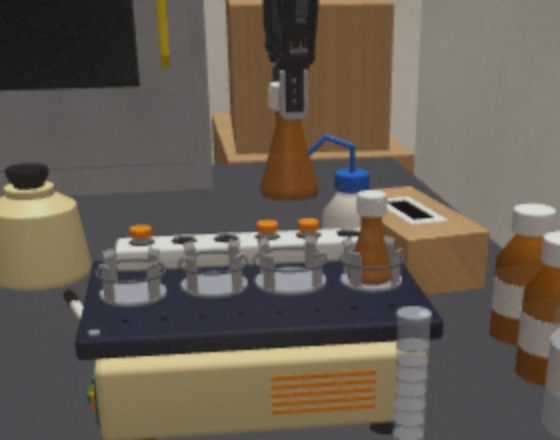

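>>> carry_out:
  deltas:
    - [0,0.001,0.03,0]
    - [0,0,0.06,0]
    - [0,0,0.06,0]
    - [0,0,0.06,0]
    - [0,0,0.06,0]
    - [0,0,0.06,0]
    - [0,0,0.05,0]
    - [0,0,0.027,0]

```text
time_s: 24.82
eef_pos: [0.586, -0.1958, 0.2796]
ee_rot: [-0.5, -0.5, 0.501, -0.499]
force: [-0.8, 1.0, -1.1]
opening: 0.0309
```

>>> carry_out:
  deltas:
    - [0,0,0,0]
    - [0,0,0,0]
    - [0,0,0,0]

```text
time_s: 25.2
eef_pos: [0.5872, -0.192, 0.2811]
ee_rot: [0.5, 0.501, -0.5, 0.5]
force: [-0.1, 0.8, -0.6]
opening: 0.031
```

Run:
```python
from h import *
from workcell import env
p,Rm=st(env,(.587,-.193,.1))
w=env.snapshot("wrist"); cv2.imwrite("pics/w13.png",w["color"])
```

```text
t 25.2 p [ 0.5872 -0.192   0.2811] op 0.031 F [-0.0759  0.7611 -0.5757] q [-0.3991  0.1677  1.3879  0.0003  1.5867  1.1702]
x [-0.0005  0.0005 -1.    ] y [ 1.      0.0015 -0.0005] z [ 0.0015 -1.     -0.0005]
delta tool to (0.587, -0.193, 0.1) [ 0.1811 -0.0001  0.0011]
```

View pics/w13.png

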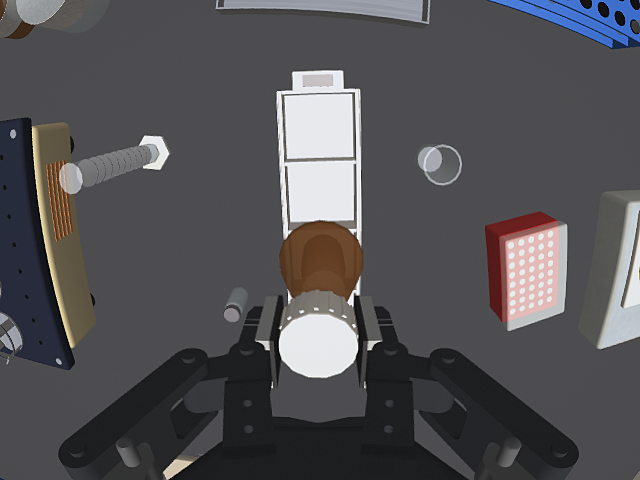

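>>> carry_out:
  deltas:
    - [0.03,0,0.001,0]
    - [0.045,0,0,0]
    - [0.045,0,0,0]
    - [0.035,0,0,0]
    - [0.016,0,0,0]
    - [0.01,0,0,0]
    - [0,0,0,0]
    - [0,0,0,0]

```text
time_s: 26.25
eef_pos: [0.5882, -0.1947, 0.1021]
ee_rot: [0.5, 0.499, -0.5, 0.501]
force: [0.0, 0.2, -0.2]
opening: 0.0306
```

>>> carry_out:
  deltas:
    - [0.003,0,0,0]
    - [0.003,0,0,0]
    - [0.003,0,0,0]
    - [0.001,0,0,0]
    - [0,0,0,0]
    - [0,0,0,0]

```text
time_s: 27.0
eef_pos: [0.5872, -0.1943, 0.0905]
ee_rot: [0.5, 0.5, -0.5, 0.5]
force: [-0.3, -0.8, -0.2]
opening: 0.0307
```

>>> carry_out:
  deltas:
    - [0.0012,0,0,0]
    - [0.001,0,0,0]
    - [0,0,0,0]

```text
time_s: 27.38
eef_pos: [0.5871, -0.1943, 0.0881]
ee_rot: [0.5, 0.5, -0.5, 0.5]
force: [-1.2, 0.2, -1.1]
opening: 0.0306
```

>>> carry_out:
  deltas:
    - [0.001,0,0,0]
    - [0,0,0,0]

```text
time_s: 27.62
eef_pos: [0.5876, -0.1944, 0.0879]
ee_rot: [0.5, 0.5, -0.5, 0.5]
force: [-0.2, 0.9, 4.8]
opening: 0.0312
```

>>> carry_out:
  deltas:
    - [0,0,0,0]
    - [0,0,0,0]
    - [0,0,0,0]
    - [0,0,0,0]
  grip: 0.085

```text
time_s: 28.12
eef_pos: [0.5871, -0.1942, 0.087]
ee_rot: [0.5, 0.5, -0.5, 0.5]
force: [0.1, 0.8, 0.0]
opening: 0.0853
```

>>> carry_out:
  deltas:
    - [-0.02,0,0,0]
    - [-0.05,0,0,0]
    - [-0.06,0,0,0]
    - [-0.045,0,0,0]
    - [0,0,0,0]

```text
time_s: 28.75
eef_pos: [0.5897, -0.1953, 0.2702]
ee_rot: [0.501, 0.496, -0.498, 0.504]
force: [1.2, -0.5, 0.4]
opening: 0.0851
```

Run:
```python
from h import *
from workcell import env
p,Rm=st(env,(.656,.2005,.26))
s=env.snapshot("side"); cv2.imwrite("pics/s14.png",cv2.resize(s["color"][180:480,140:500],None,fx=2,fy=2))
```

```text
t 28.75 p [ 0.5897 -0.1953  0.2702] op 0.0851 F [ 1.1962 -0.4724  0.3568] q [-0.4024  0.1687  1.4064 -0.      1.555   1.1683]
x [ 0.0105 -0.0045 -0.9999] y [0.9999 0.0001 0.0105] z [ 0.0001 -1.      0.0045]
delta tool to (0.656, 0.2005, 0.26) [ 0.0091  0.0662 -0.3959]
```

View pics/s14.png

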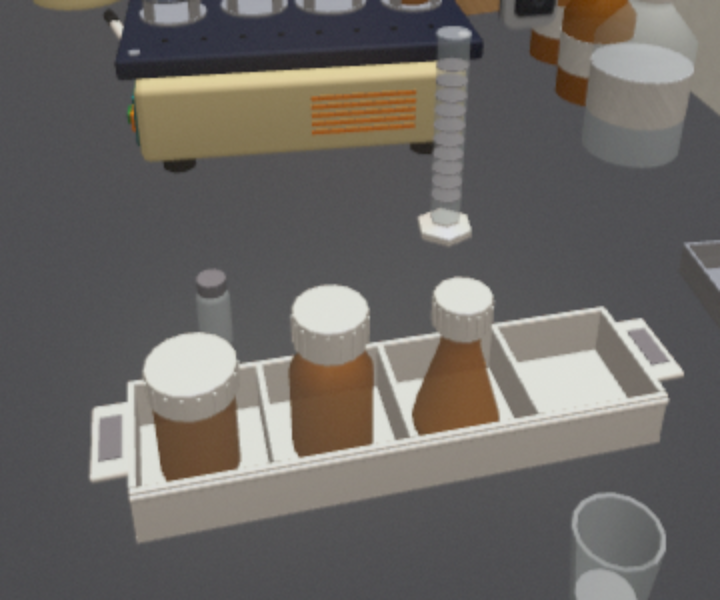

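>>> carry_out:
  deltas:
    - [0,0.01,-0.035,0]
    - [0,0.01,-0.06,0]
    - [0,0.01,-0.06,0]
    - [0,0.01,-0.06,0]
    - [0,0.01,-0.06,0]
    - [0,0.01,-0.06,0]
    - [0,0.009,-0.04,0]
    - [0,0,-0.02,0]

```text
time_s: 29.8
eef_pos: [0.6553, 0.203, 0.2604]
ee_rot: [0.499, 0.501, -0.5, 0.5]
force: [0.1, -0.5, -0.9]
opening: 0.0845
```

>>> carry_out:
  deltas:
    - [0,0,0,0]
    - [0,0,0,0]
    - [0,0,0,0]

```text
time_s: 30.18
eef_pos: [0.6563, 0.1991, 0.2623]
ee_rot: [-0.5, -0.499, 0.5, -0.5]
force: [0.6, 0.5, 0.1]
opening: 0.0852
```

Run:
```python
from h import *
from workcell import env
p,Rm=st(env,(.656,.2015,.1875))
w=env.snapshot("wrist"); cv2.imwrite("pics/w15.png",w["color"])
im=w["color"]; m=(im.min(2)>195).astype(np.uint8)
n,l,s,c=cv2.connectedComponentsWithStats(m)
for i in range(1,n):
    if s[i,4]>300: print(s[i],c[i],wray(c[i],w,p,Rm,.196))
```

```text
t 30.18 p [0.6563 0.1991 0.2623] op 0.0852 F [0.6417 0.4841 0.1221] q [ 0.2199  0.359   1.1973 -0.0003  1.5853  1.7925]
x [ 0.0001 -0.0003 -1.    ] y [ 1.     -0.0018  0.0001] z [-0.0018 -1.      0.0003]
delta tool to (0.656, 0.2015, 0.1875) [ 0.0748 -0.0003 -0.0024]
[ 387    0   97   53 3715] [435.1009  23.428 ] [0.7929 0.1392 0.196 ]
[ 572    0   68  115 5386] [606.5696  56.684 ] [0.7949 0.0191 0.196 ]
[  0  54  28  59 742] [15.2763 82.4677] [0.7813 0.3957 0.196 ]
[ 28 155  35  59 936] [ 49.1656 176.9359] [0.7159 0.3703 0.196 ]
[ 560  163   80  219 2439] [607.3829 241.7175] [ 0.6717 -0.0011  0.196 ]
[280 197  72  53 687] [316.2649 219.9884] [0.6851 0.2013 0.196 ]
[475 197  32  35 620] [489.1145 212.7258] [0.69   0.1018 0.196 ]
[ 186  204   63  225 5654] [220.5094 298.9045] [0.6362 0.2591 0.196 ]
[ 265  244   84   97 4469] [305.8637 296.9508] [0.6383 0.2076 0.196 ]
[560 256  24  29 488] [571.3955 269.8525] [0.6516 0.0288 0.196 ]
[617 316  22  28 362] [628.1685 330.1077] [ 0.5919 -0.0614  0.196 ]
[589 352  25  28 432] [601.1273 365.8171] [ 0.5579 -0.0428  0.196 ]
[ 268  362   62   34 1315] [298.7027 378.4753] [0.5755 0.2135 0.196 ]
[ 23 404  37  29 601] [ 40.0483 416.3461] [0.4887 0.4751 0.196 ]
```

View pics/w15.png

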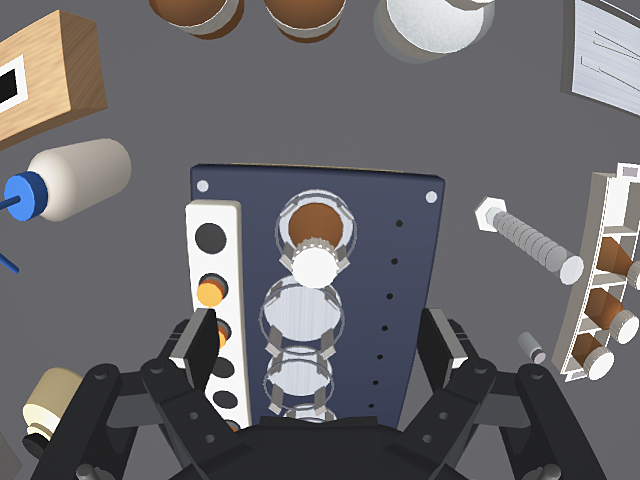

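>>> carry_out:
  deltas:
    - [0.025,0,-0.0025,0]
    - [0.025,0,0,0]
    - [0.024,0,0,0]
    - [0,0,0,0]
    - [0,0,0,0]

```text
time_s: 30.85
eef_pos: [0.6567, 0.2028, 0.1895]
ee_rot: [0.501, 0.5, -0.5, 0.5]
force: [0.5, -0.6, -0.6]
opening: 0.0853
```

>>> carry_out:
  deltas:
    - [0,0,0,0]
    - [0,0,0,0]
    - [0,0,0,0]
    - [0,0,0,0]
    - [0,0,0,0]
    - [0,0,0,0]
    - [0,0,0,0]
    - [0,0,0,0]
  grip: 0.013
  grip_force: 40

```text
time_s: 31.85
eef_pos: [0.6564, 0.2033, 0.1886]
ee_rot: [0.5, 0.5, -0.5, 0.5]
force: [0.3, -0.7, 5.0]
opening: 0.0249
```

>>> carry_out:
  deltas:
    - [-0.015,0,0,0]
    - [-0.03,0,0,0]
    - [-0.04,0,0,0]
    - [0,0,0,0]
    - [0,0,0,0]

```text
time_s: 32.48
eef_pos: [0.656, 0.2033, 0.2731]
ee_rot: [0.5, 0.5, -0.5, 0.5]
force: [-0.6, 0.3, -1.0]
opening: 0.0247
```

Run:
```python
from h import *
from workcell import env
p,Rm=st(env,(.659,-.191,.275))
w=env.snapshot("wrist"); cv2.imwrite("pics/w16.png",w["color"])
s=env.snapshot("side"); cv2.imwrite("pics/s16.png",cv2.resize(s["color"][40:260,160:440],None,fx=2,fy=2))
```

```text
t 32.48 p [0.656  0.2033 0.2731] op 0.0247 F [-0.6116  0.3165 -0.9741] q [0.2258 0.3592 1.1775 0.0001 1.6051 1.7965]
x [-0.0003 -0.     -1.    ] y [ 1.      0.0002 -0.0003] z [ 0.0002 -1.      0.    ]
delta tool to (0.659, -0.191, 0.275) [-0.0019  0.003   0.3943]
```

View pics/w16.png

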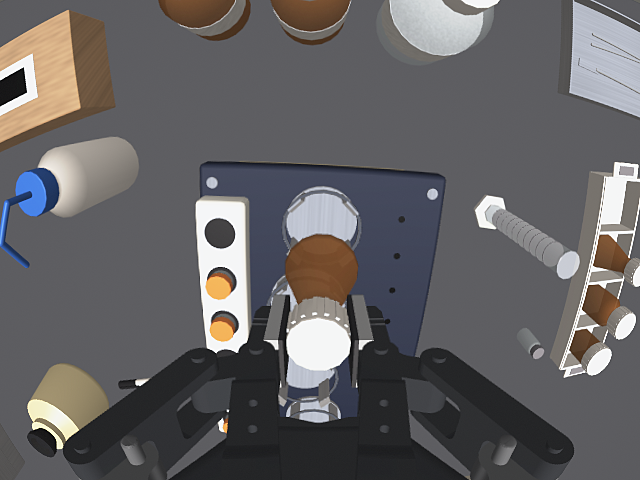

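View pics/s16.png

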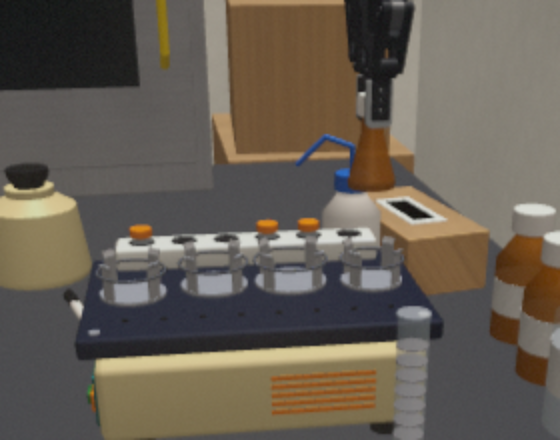

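>>> carry_out:
  deltas:
    - [-0.01,0.003,0.03,0]
    - [0,0,0.055,0]
    - [0,0,0.06,0]
    - [0,0,0.06,0]
    - [0,0,0.06,0]
    - [0,0,0.055,0]
    - [0,0,0.05,0]
    - [0,0,0.025,0]

```text
time_s: 33.58
eef_pos: [0.6581, -0.1944, 0.2813]
ee_rot: [-0.5, -0.5, 0.501, -0.499]
force: [0.3, 0.5, -0.0]
opening: 0.0243
```

>>> carry_out:
  deltas:
    - [0,0,0,0]
    - [0,0,0,0]
    - [0,0,0,0]

```text
time_s: 33.95
eef_pos: [0.6594, -0.1901, 0.2831]
ee_rot: [0.5, 0.501, -0.499, 0.5]
force: [-0.7, 1.1, -0.6]
opening: 0.0245
```

Run:
```python
from h import *
from workcell import env
p,Rm=st(env,(.659,-.191,.086))
w=env.snapshot("wrist"); cv2.imwrite("pics/w17.png",w["color"])
for q in ((278,184),(360,184)): print(wray(q,w,p,Rm,.036))
```

```text
t 33.95 p [ 0.6594 -0.1901  0.2831] op 0.0245 F [-0.7348  1.1222 -0.5659] q [-0.3555  0.3559  1.1637  0.0004  1.6224  1.2134]
x [-0.0002  0.0005 -1.    ] y [ 1.      0.0019 -0.0002] z [ 0.0019 -1.     -0.0005]
delta tool to (0.659, -0.191, 0.086) [ 0.1971 -0.0003  0.001 ]
[ 0.6734 -0.1475  0.036 ]
[ 0.6736 -0.2313  0.036 ]
```

View pics/w17.png

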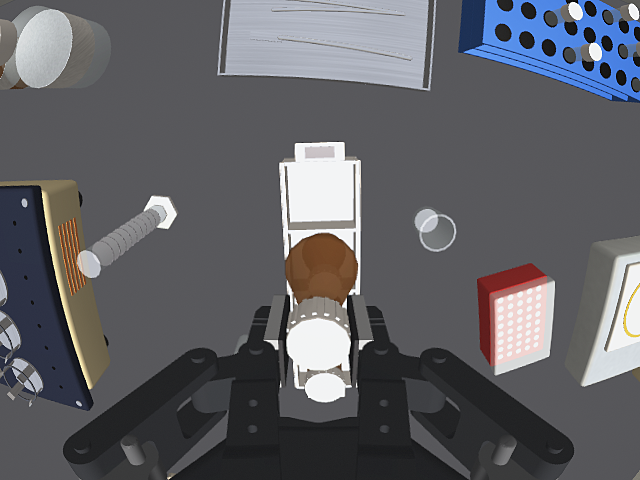

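>>> carry_out:
  deltas:
    - [0.03,0,0.001,0]
    - [0.045,0,0,0]
    - [0.05,0,0,0]
    - [0.04,0,0,0]
    - [0.02,0,0,0]
    - [0.011,0,0,0]
    - [0,0,0,0]
    - [0,0,0,0]

```text
time_s: 35.0
eef_pos: [0.6605, -0.1932, 0.0895]
ee_rot: [0.5, 0.499, -0.499, 0.501]
force: [0.2, 0.1, 0.7]
opening: 0.0247
```

>>> carry_out:
  deltas:
    - [0.003,0,0,0]
    - [0.003,0,0,0]
    - [0.003,0,0,0]
    - [0.001,0,0,0]
    - [0,0,0,0]
    - [0,0,0,0]

```text
time_s: 35.75
eef_pos: [0.6592, -0.1928, 0.0773]
ee_rot: [0.5, 0.5, -0.5, 0.5]
force: [0.0, 0.6, -0.3]
opening: 0.0246
```

>>> carry_out:
  deltas:
    - [0.0013,0,0,0]
    - [0.001,0,0,0]
    - [0,0,0,0]

```text
time_s: 36.12
eef_pos: [0.6591, -0.1928, 0.0748]
ee_rot: [0.5, 0.5, -0.5, 0.5]
force: [-0.2, 0.1, -0.5]
opening: 0.0248
```

>>> carry_out:
  deltas:
    - [0.001,0,0,0]
    - [0,0,0,0]

```text
time_s: 36.38
eef_pos: [0.6596, -0.1929, 0.0746]
ee_rot: [0.5, 0.5, -0.5, 0.5]
force: [-0.7, 0.2, 4.1]
opening: 0.0247
```

>>> carry_out:
  deltas:
    - [0,0,0,0]
    - [0,0,0,0]
    - [0,0,0,0]
    - [0,0,0,0]
  grip: 0.085

```text
time_s: 36.88
eef_pos: [0.659, -0.1928, 0.0737]
ee_rot: [0.5, 0.5, -0.5, 0.5]
force: [0.1, 0.5, -0.2]
opening: 0.0851
```

>>> carry_out:
  deltas:
    - [-0.02,0,0,0]
    - [-0.05,0,0,0]
    - [-0.06,0,0,0]
    - [-0.06,0,0,0]
    - [-0.03,0,0,0]
    - [0,0,0,0]
    - [0,0,0,0]

```text
time_s: 37.75
eef_pos: [0.6588, -0.1927, 0.2936]
ee_rot: [0.5, 0.5, -0.5, 0.5]
force: [-0.4, -0.6, 0.3]
opening: 0.0853
```

Run:
```python
from h import *
from workcell import env
p,Rm=st(env)
s=env.snapshot("side"); cv2.imwrite("pics/s18.png",s["color"])
s=env.snapshot("top"); cv2.imwrite("pics/t18.png",s["color"])
```

```text
t 37.75 p [ 0.6588 -0.1927  0.2936] op 0.0853 F [-0.4422 -0.606   0.2567] q [-0.3591  0.3552  1.1457  0.      1.6412  1.2116]
x [-0.0005  0.0002 -1.    ] y [ 1.      0.0001 -0.0005] z [ 0.0001 -1.     -0.0002]
```

View pics/s18.png

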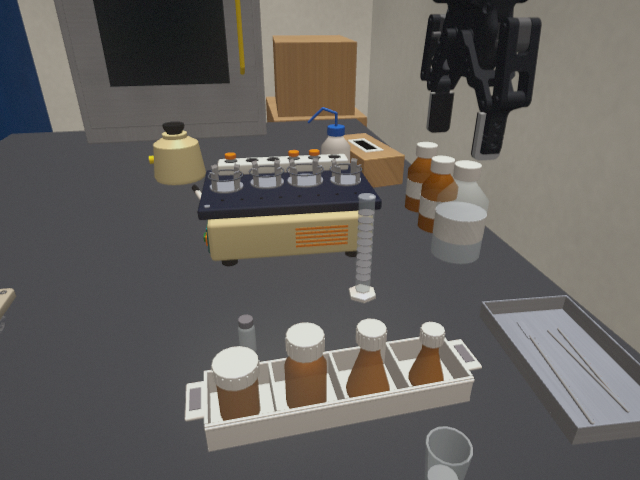

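View pics/t18.png

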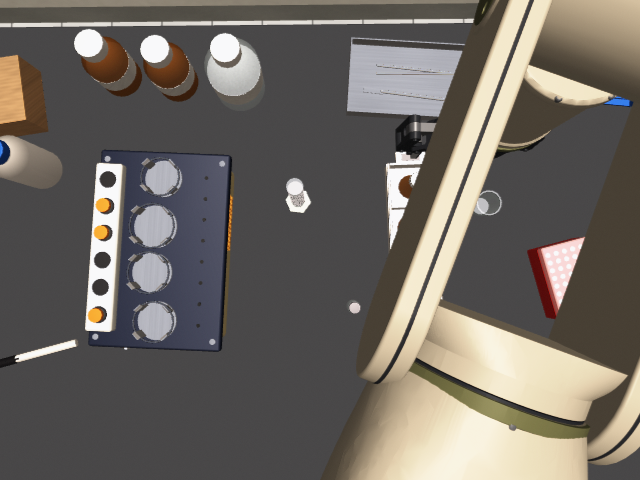

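All four vessels stand upright, one per bay: jar cap at (236,365), bottle at (305,340), flask at (371,335) and mini at (432,335). The cylinder still stands at (363,250), the clamps are empty, and the gripper is clear and still.

```bash
python3 -c "
from workcell import env
print(env.close_job())"
```

```text
the job is handed in; nothing more can be done
None
```

I moved all four vessels from the shaker clamps into the rack in their original order: jar in the nearest bay, then bottle, large flask and small flask at the far end. I lowered each one until it touched the floor of its bay. Contact came within about 1 mm of the height I had worked out. I then opened the gripper and drew it straight up.

- **Last checks:** the side picture shows all four upright, one per bay, with the measuring cylinder still standing. The side and top pictures show the clamps empty, and the gripper was about 0.2 m above the vessels it had set down. I handed the job in at about 37.9 s of the 104 s limit.
- **Forces:** the highest contact reading was about 19 N at the wrist, when the jar touched the floor of its bay. The other three were about 4 to 6 N.
- **Disagreements:** the cameras differed by up to about 6 mm on where the caps stood across the row, mostly between the side and wrist views. The clamps and grip absorbed that. In the last top picture the arm hid most of the rack, so the final view of the vessels comes from the side camera alone.

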